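# Re-slat a tapered stool seat

## Robot

A 7-joint arm with a two-finger parallel gripper is mounted at the origin on the work surface. World frame = base frame: x ahead of the robot, y to its left, z up, the work surface at z = 0. Lengths are in m, angles in rad, forces in N, time in s.
With the tool pointing down it reaches from about 0.425 to 0.925 m from the base axis. Payload 6.8 kg.
Tool frame: the origin (TCP) lies at the very end of the fingers, on their centre line; the grasp point (between the pads) lies r.grasp_offset behind it (r.grasp_offset is the distance from the TCP to the grasp point, in m); z points along the fingers, y is the direction in which the jaws open and shut (so a half turn about z gives the same grasp; the last joint's range is limited). The gripper opens to 85 mm and grips with 20 to 120 N. Pads are 22 mm wide; open, the fingers measure 114 mm over their backs; the gripper's body (76 mm by 85 mm) begins 54 mm behind the grasp point. The pads swing forward as they close: fully open they stand 13 mm farther back than shut.
Start: joints at [-1.304, 0.477, 0.022, 1.555, -0.011, 1.109, -0.083], TCP at [0.247, 0.628, 0.231] pointing down, gripper open.
Joint ranges: [-2.96, 2.96], [-0.34, 2.1], [-1.41, 1.46], [0.24, 2.44], [-1.37, 4.51], [0.17, 1.92], [-2.96, 2.96]. Speed limits (rad/s): [2.39, 2.39, 3.14, 3.14, 3.14, 3.14, 3.14].

## Interface

Orientations are given as a rotation vector (axis times angle).
In Python, from bench import r gives the robot as it stands.
- The arm moves only by the shell command python3 -m jog 'ROWS' [FORCE]. ROWS is JSON, one flat list of numbers, 7 for each row, row after row: the turn, a rotation vector about the tool's x, y, z normalised to -1 to 1, where 1 is 180 degrees, then the shift along the tool's x, y, z normalised to -1 to 1, where 1 is 200 mm, then the opening, from 0 (shut) to 1 (fully open). In form: [wx, wy, wz, x, y, z, hand, wx, wy, wz, x, y, z, hand, ...]. A call has 1 to 12 rows; each row is the pose to reach, as a shift and turn from the pose measured when the call began, along the tool's axes at that moment, turning the shorter way round; what a row does not reach only later rows make up. A row lasts 1/10 s, in which the tool goes at most 50 mm and 8.59 degrees, less where a joint would pass 70% of its speed; a pose out of reach is approached as far as the arm can. A call with a number of a shift or a turn outside -1 to 1 is refused whole. A call with a gripper value outside its range is refused whole. The fingers move at their own pace and stop on an object; FORCE is the grip in N (left out, the last holds). Time passes only in rows, so rows that repeat a pose let the fingers close. It gives the time, the measured TCP pose, the force and the opening at its end, in the units of the state.
- r.get_obs(): the state, without advancing time (a new reading comes with each control period).
- r.grab_frame(name): name is "side" or "top"; returns the picture (420x560x3 uint8, red, green, blue); there is no depth.
- r.calibration(name): a dict with "K" (3x3 intrinsics, pixels), "dist_coeffs" ([k1, k2, p1, p2, k3] as OpenCV has them; the pictures are not rectified), "origin" and "rotation" of the camera in the world. Camera axes: x right, y up, looking along -z (the intrinsics and any distortion apply to the point x, -y, -z); pixel columns grow to the right and rows downward; lengths in m; the calibration is good to about 2 mm. A picture is of the moment at which its call begins. calibration takes no time and is no camera call.
- r.hand_in(): hands the job in, once; it reports no verdict.
The state is a dict: "clock": time; "joints": joint angles; "qvel": joint speeds; "tau": joint torques, N m; "tcp_pos": TCP position; "orientation": TCP orientation; "contact_force": force on the tool from outside, world axes, zero at the start; "moment": the same for the moment, N m; "grip_width": finger opening in m.
Only numpy, scipy, OpenCV 4.12 (cv2) and the standard library are available. Lean on these libraries where they do the work, as an engineer would, in place of code of your own. Each camera call takes 0.05 s, during which the arm holds its last target.

## Task

Lay the three loose slats flat across the two rails of the tapered stool seat frame, square across it, centred from side to side and each centred on its pair of pale bare patches: the longest at the wide end, the shortest at the narrow end, the middle-sized one between them. Then set the steel pressing bar, grip upwards, on top of all three slats, over the middle of the middle slat and running from the wide end to the narrow end; set the bar down, do not drop it. Leave the glue bottle, mug and screwdriver alone.

Things in the scene. Friction and masses are not known exactly. Their poses are not given: they have to be found in the camera images.
- slat_long_center (a point): The longest loose pale wooden slat, a straight strip 200 mm long, 26 mm wide, 18 mm thick, lying flat on the bench. This point is its centre (half-way up, 9 mm above its underside); its y axis runs along its length, x across its width, z up.
- slat_mid_center (a point): The middle-sized loose pale wooden slat, a straight strip 160 mm long, 26 mm wide, 18 mm thick, lying flat on the bench. This point is its centre (half-way up, 9 mm above its underside); its y axis runs along its length, x across its width, z up.
- slat_short_center (a point): The shortest loose pale wooden slat, a straight strip 120 mm long, 26 mm wide, 18 mm thick, lying flat on the bench. This point is its centre (half-way up, 9 mm above its underside); its y axis runs along its length, x across its width, z up.
- bar_grip (a point): Pressing bar: flat steel bar 190 mm long, 40 wide, 12 thick (about 0.7 kg), with a dark wooden grip block on the middle of its top, 60 mm long (along the bar), 24 wide, 34 tall. This point is the grip block's centre, 29 mm above the bar's underside; its y axis runs along the bar, x across, z up. It ends along the frame's x, its middle over the frame's origin.
- frame: Dark wooden seat frame fixed to the bench, any heading, 230 mm long: two 24 mm wide rails, tops 30 mm up, at y = +-(60 mm - 0.3 x), joined by a lower cross piece at each end. Origin: on the bench at its middle; z up, x from wide end (-x) to narrow end (+x). Pale patches on the rails mark the slat places, at x = -65 (longest), 0 and +65 mm (shortest), y = 0; slats lie along y, tops 48 mm up.
- glue: Bystander: white glue bottle with a red cap, 60 mm across, 130 mm tall, upright. Origin at the centre of its underside.
- mug: Bystander: white mug, 80 mm across, 90 mm tall, upright. Origin at the centre of its underside.
- driver: Bystander: screwdriver lying on the bench, about 200 mm long. Origin under its middle; its x axis runs along it towards the tip.
Not all that is in view belongs to the job. Of the things shaped like the part that bears bar_grip, the bare steel one is meant. Leave any purple look-alike of the part that bears slat_mid_center alone.

How it is judged:
On the way, in this order (a step that is already met when the one before it is completed fails the run):
1. the three slats lie in their own places on the frame (x of slat_long_center in the frame of frame between -0.078 and -0.052 m and y of slat_long_center in the frame of frame between -0.015 and 0.015 m and z of slat_long_center in the frame of frame between 0.035 and 0.043 m and angle between the y axis of each of slat_long_center, slat_mid_center, slat_short_center and the y axis of frame, either way round below 0.17 rad and angle between the z axis of each of slat_long_center, slat_mid_center, slat_short_center and the z axis of frame, either way round below 0.08 rad and x of slat_mid_center in the frame of frame between -0.013 and 0.013 m and y of slat_mid_center in the frame of frame between -0.015 and 0.015 m and z of slat_mid_center in the frame of frame between 0.035 and 0.043 m and x of slat_short_center in the frame of frame between 0.052 and 0.078 m and y of slat_short_center in the frame of frame between -0.015 and 0.015 m and z of slat_short_center in the frame of frame between 0.035 and 0.043 m), for 0.2 s.
2. the pressing bar lies on all three slats (all of step 1 and x of bar_grip in the frame of frame between -0.015 and 0.015 m and y of bar_grip in the frame of frame between -0.015 and 0.015 m and z of bar_grip in the frame of frame between 0.073 and 0.081 m and angle between the y axis of bar_grip and the x axis of frame, either way round below 0.17 rad and angle between bar_grip's own z axis and vertical below 0.08 rad), for 0.2 s.
At the end, for the whole second after the job is handed in: Each slat lies flat at its own place (longest wide end, shortest narrow end), within 13 mm along and 15 mm across the frame and 10 degrees; the bar lies grip up on the slats, along the frame, within 15 mm of its middle and 10 degrees; seated heights within 4 mm; all released and at rest (all of step 2 and linear speed of each of slat_long, slat_mid, slat_short, bar below 0.01 m/s); the robot touches nothing.
It fails at once if the glue bottle is disturbed (moved more than 20 mm) (distance of glue from where it was at the start of the episode above 0.02 m).
It fails at once if the mug is disturbed (moved more than 20 mm) (distance of mug from where it was at the start of the episode above 0.02 m).
It fails at once if the screwdriver is disturbed (moved more than 20 mm) (distance of driver from where it was at the start of the episode above 0.02 m).
It fails at once if the pressing bar is dropped (falls free faster than 0.6 m/s, i.e. from about 20 mm or more) (linear speed of bar above 0.6 m/s and contact force between bar and the fingers below 0.05 N).
It also fails if it takes over 99 s, if anything falls off the work surface, if the arm or the gripper's body presses on something with over 40 N, if the wrist force passes 120 N, or if a joint passes its speed limit or range.

## Working session

There is one attempt and no reset: what is moved stays moved. The work goes in short steps, Python scripts to look and compute and a shell command to move; the robot and the scene stay as the last step left them, time stands still between calls to the robot, and variables do not carry over. Pictures are saved under pics/ and viewed, and the job is handed in when it is done.

```bash
ls; mkdir -p pics; python3 - <<'E'
from bench import r
import cv2
for n in ("side","top"):
    c=r.calibration(n); print(n,c)
    im=r.grab_frame(n); cv2.imwrite(f"pics/{n}0.png",cv2.cvtColor(im,cv2.COLOR_RGB2BGR))
print(r.get_obs(), r.grasp_offset)
E
```

```text
pics
side {'K': array([[519.4568255 ,   0.        , 283.01731408],
       [  0.        , 519.4568255 , 207.56953409],
       [  0.        ,   0.        ,   1.        ]]), 'dist_coeffs': array([-0.17848218,  0.        ,  0.        ,  0.        ,  0.        ]), 'origin': array([-0.31808729, -1.05906489,  1.10685177]), 'rotation': array([ 0.86151842, -0.27829687, -0.63931835])}
top {'K': array([[426.34311824,   0.        , 279.89796429],
       [  0.        , 426.34311824, 209.25203781],
       [  0.        ,   0.        ,   1.        ]]), 'dist_coeffs': array([0.01225005, 0.        , 0.        , 0.        , 0.        ]), 'origin': array([ 2.49649668e-01, -6.27167099e-04,  1.40810518e+00]), 'rotation': array([ 0.1528526 , -0.14650416, -1.56609042])}
{'clock': 0.1, 'joints': array([-1.30409585,  0.47772062,  0.02237358,  1.55631345, -0.01155264,
        1.10931265, -0.08306748]), 'qvel': array([ 0.00048551, -0.00162963, -0.00070578, -0.00376274, -0.00116752,
       -0.00049361,  0.0004656 ]), 'tau': array([ 3.94146904e-03, -5.97761679e+01,  1.61317136e+00, -2.81951594e+01,
        1.27544085e-02,  5.05486300e-03, -1.65228607e-05]), 'tcp_pos': array([0.24693115, 0.62765413, 0.23043792]), 'orientation': array([-5.85251232e-01, -3.08637375e+00,  2.53102318e-03]), 'contact_force': array([ 1.33656685, -0.06377955,  0.02590324]), 'moment': array([-0.00669656, -0.00371223, -0.01980123]), 'grip_width': 0.08538009180946263} 0.0187
```

View pics/top0.png

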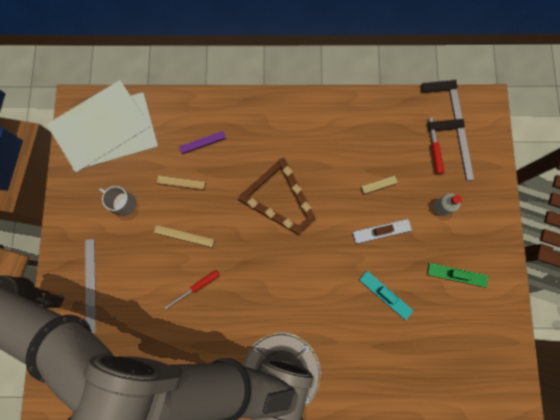

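View pics/side0.png

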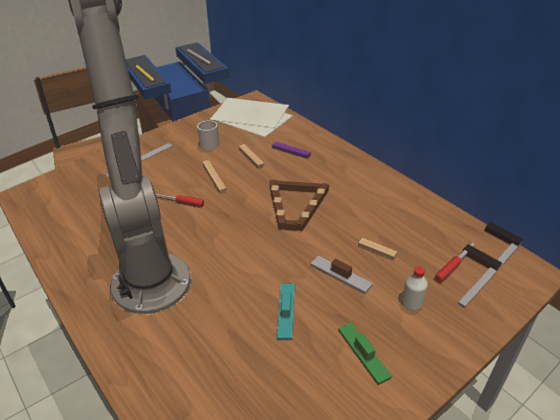

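Top view: the frame is at about (280,198), its wide end to the upper left. The long slat is at (184,236), mid (181,183), short (379,185) and the steel bar (383,231). The decoys are purple, green and teal. I'll enlarge crops to read corners.

```bash
python3 - <<'E'
import cv2
def crop(n,x0,y0,w,h,s,out):
    im=cv2.imread(f"pics/{n}0.png")[y0:y0+h,x0:x0+w]
    im=cv2.resize(im,None,fx=s,fy=s,interpolation=cv2.INTER_CUBIC)
    for i in range(0,w,10):
        cv2.line(im,(i*s,0),(i*s,6),(255,255,0),1); 
        if i%20==0: cv2.putText(im,str(x0+i),(i*s,16),0,.35,(255,255,0),1)
    for i in range(0,h,10):
        cv2.line(im,(0,i*s),(6,i*s),(255,255,0),1)
        if i%20==0: cv2.putText(im,str(y0+i),(8,i*s+4),0,.35,(255,255,0),1)
    cv2.imwrite(f"pics/{out}.png",im)
crop("top",230,150,100,95,6,"c_frame")
crop("top",145,165,80,90,6,"c_left")
crop("top",345,165,80,90,6,"c_right")
crop("side",260,170,80,70,8,"s_frame")
crop("side",195,135,80,65,8,"s_left")
crop("side",300,230,110,70,7,"s_right")
E
```

```text
(no output)
```

View pics/c_frame.png

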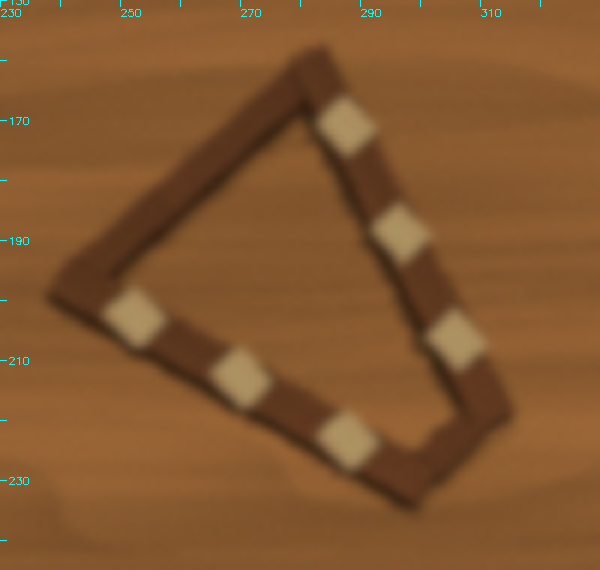

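View pics/c_left.png

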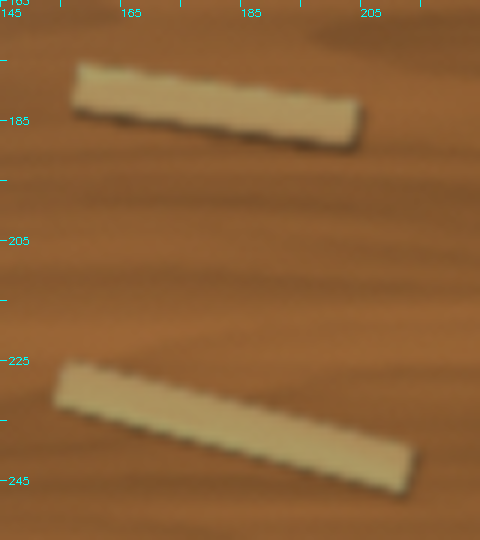

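View pics/c_right.png

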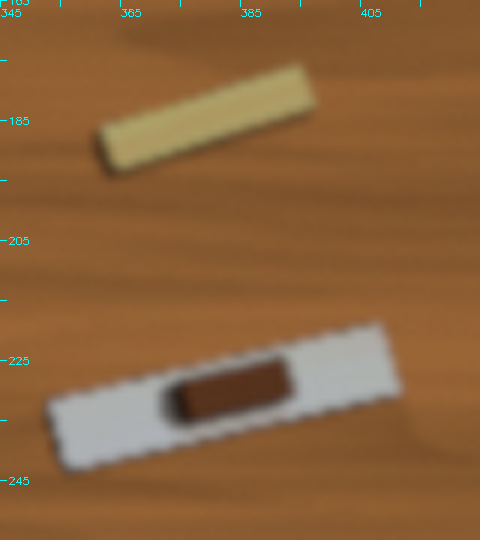

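View pics/s_frame.png

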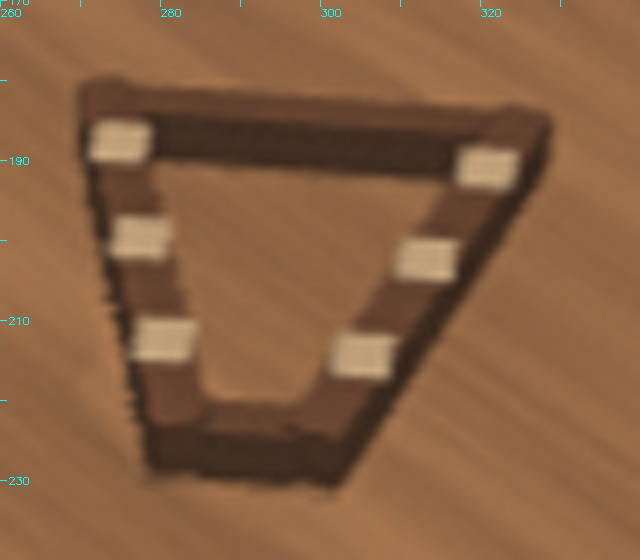

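View pics/s_left.png

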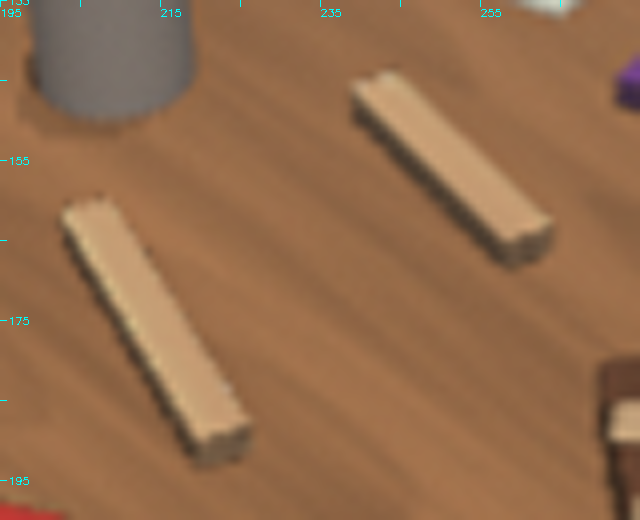

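View pics/s_right.png

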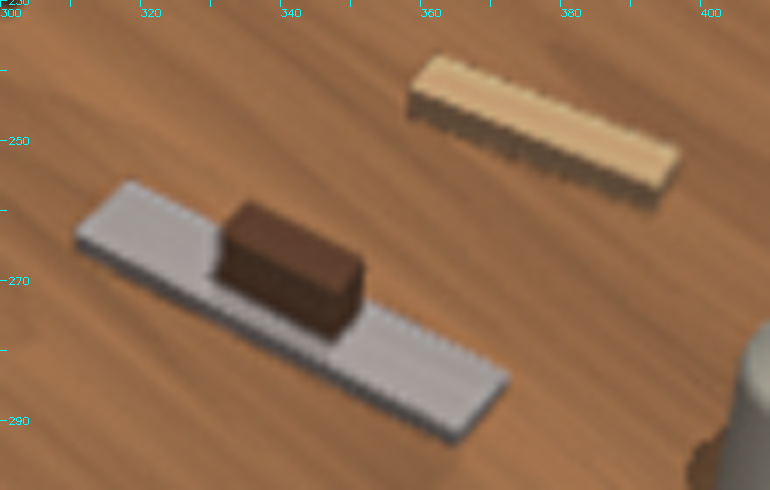

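```bash
cat > geo.py <<'E'
import numpy as np, cv2
from bench import r
from scipy.spatial.transform import Rotation as R
C={n:r.calibration(n) for n in("side","top")}
def ray(n,p):
    c=C[n]; u=cv2.undistortPoints(np.array([[p]],float),c["K"],c["dist_coeffs"])[0,0]
    d=R.from_rotvec(c["rotation"]).apply([u[0],-u[1],-1]); return c["origin"],d/np.linalg.norm(d)
def proj(n,X):
    c=C[n]; p=R.from_rotvec(c["rotation"]).inv().apply(np.array(X)-c["origin"])*[1,-1,-1]
    return cv2.projectPoints(p.reshape(1,3),np.zeros(3),np.zeros(3),c["K"],c["dist_coeffs"])[0][0,0]
def onz(n,p,z):
    o,d=ray(n,p); return o+d*(z-o[2])/d[2]
def tri(pt,ps):
    o1,d1=ray("top",pt);o2,d2=ray("side",ps)
    A=np.stack([d1,-d2],1); s=np.linalg.lstsq(A,o2-o1,rcond=None)[0]
    a=o1+s[0]*d1;b=o2+s[1]*d2; return (a+b)/2,np.linalg.norm(a-b)
def T(l,x0,y0,s): return [((x+.5)/s-.5+x0,(y+.5)/s-.5+y0) for x,y in l]
E
python3 - <<'E'
from geo import *
np.set_printoptions(precision=4,suppress=True)
ft=T([(134,317),(241,378),(348,440),(346,125),(401,232),(457,340)],230,150,6)
fs=T([(120,142),(141,238),(164,340),(487,168),(427,259),(363,356)],260,170,8)
print("frame patches")
P=[]
for a,b in zip(ft,fs):
    x,e=tri(a,b);P.append(x);print(x,e, onz("top",a,.03),onz("side",b,.03))
P=np.array(P)
Q=np.array([(onz("top",a,.03)+onz("side",b,.03))/2 for a,b in zip(ft,fs)])
for P in (P,Q):
    c=(P[:3]+P[3:])/2; d=c[2]-c[0]; print("centres",c,"len",np.linalg.norm(d),"heading",np.arctan2(d[1],d[0]),
    "y-heading",[np.arctan2(*(P[i]-P[i+3])[1::-1])-np.pi/2 for i in range(3)],"mean",P.mean(0))
ob={"mid":([(80,65),(358,100),(352,148),(74,109)],[(355,85),(395,72),(552,220),(510,242)],(145,165,6),(195,135,8),.018),
"long":([(70,362),(412,447),(404,493),(56,405)],[(65,212),(108,200),(250,425),(197,440)],(145,165,6),(195,135,8),.018),
"short":([(102,128),(302,66),(315,103),(117,170)],[(410,92),(437,55),(680,150),(660,187)],(345,165,6),(300,230,7),.018),
"grip":([(178,387),(286,357),(293,392),(188,422)],[(222,232),(250,202),(363,258),(341,294)],(345,165,6),(300,230,7),.046),
"plate":([(48,402),(380,322),(401,391),(67,470)],[(77,233),(130,182),(508,377),(457,433)],(345,165,6),(300,230,7),.012)}
for k,(t,s,a,b,z) in ob.items():
    t=T(t,*a);s=T(s,*b)
    best=min((sum(tri(t[i],s[(i+j)%4])[1] for i in range(4)),j) for j in range(4))
    X=np.array([tri(t[i],s[(i+best[1])%4])[0] for i in range(4)])
    print(k,"res",best[0]/4,"z",X[:,2],"centre",X.mean(0))
    for n,q in(("top",t),("side",s)):
        Y=np.array([onz(n,p,z) for p in q]); L=[np.linalg.norm(Y[i]-Y[(i+1)%4]) for i in range(4)]
        i=int(np.argmax([L[0]+L[2],L[1]+L[3]])); d=(Y[(i+1)%4]-Y[i])-(Y[(i+3)%4]-Y[(i+2)%4])
        print("  ",n,Y.mean(0),"L",np.round(L,3),"head",np.rad2deg(np.arctan2(d[1],d[0])))
E
```

```text
frame patches
[0.538  0.0978 0.0298] 0.00165478544155075 [0.5386 0.0974 0.03  ] [0.537  0.0978 0.03  ]
[0.5035 0.0388 0.0299] 0.0021336205850140087 [0.5044 0.0383 0.03  ] [0.5024 0.0391 0.03  ]
[ 0.4693 -0.0197  0.0297] 0.001869447997055004 [ 0.47   -0.0202  0.03  ] [ 0.4681 -0.0197  0.03  ]
[ 0.6468 -0.019   0.0299] 0.002879643079770846 [ 0.6481 -0.0197  0.03  ] [ 0.6452 -0.0186  0.03  ]
[ 0.5856 -0.0494  0.03  ] 0.0022244812707223026 [ 0.5866 -0.05    0.03  ] [ 0.5845 -0.0491  0.03  ]
[ 0.5247 -0.0797  0.0296] 0.0022213222518629944 [ 0.5256 -0.0803  0.03  ] [ 0.5232 -0.0797  0.03  ]
centres [[ 0.5924  0.0394  0.0298]
 [ 0.5446 -0.0053  0.03  ]
 [ 0.497  -0.0497  0.0296]] len 0.13056466462337835 heading -2.3902172317193213 y-heading [np.float64(0.7503406221567972), np.float64(0.74951675800714), np.float64(0.7460416786233215)] mean [ 0.5446 -0.0052  0.0298]
centres [[ 0.5922  0.0392  0.03  ]
 [ 0.5445 -0.0054  0.03  ]
 [ 0.4967 -0.05    0.03  ]] len 0.13066450436576105 heading -2.3903151942669956 y-heading [np.float64(0.7501864674610523), np.float64(0.7492775031595516), np.float64(0.
[... 667 characters left out ...]
top [ 0.6037 -0.3288  0.018 ] L [0.119 0.022 0.118 0.025] head -71.82567212396428
   side [ 0.6002 -0.3299  0.018 ] L [0.028 0.117 0.026 0.119] head -71.12150897318313
grip res 0.0020433314256884977 z [0.0426 0.0455 0.0397 0.0412] centre [ 0.4464 -0.331   0.0422]
   top [ 0.4458 -0.3301  0.046 ] L [0.061 0.019 0.059 0.019] head -74.31394369885598
   side [ 0.4437 -0.3336  0.046 ] L [0.021 0.055 0.023 0.058] head -76.8785427608031
plate res 0.002164367246902234 z [0.009  0.0082 0.0099 0.0095] centre [ 0.4466 -0.3316  0.0092]
   top [ 0.4471 -0.3316  0.012 ] L [0.19  0.04  0.19  0.039] head -76.59247674246303
   side [ 0.4435 -0.3331  0.012 ] L [0.038 0.189 0.038 0.188] head -77.10229217703252
```

```bash
cat > plan.py <<'E'
import sys
from geo import *
def plan(x,y,z,jaw):
    o=r.get_obs(); Rc=R.from_rotvec(o["orientation"]); p=o["tcp_pos"]
    yv=Rc.apply([0,1,0]); h=np.rad2deg(np.arctan2(yv[1],yv[0]))
    j=np.deg2rad(jaw); Y=np.array([np.cos(j),np.sin(j),0]); Z=np.array([0,0,-1.]); X=np.cross(Y,Z)
    Rt=R.from_matrix(np.stack([X,Y,Z],1))
    w=(Rc.inv()*Rt).as_rotvec()/np.pi; s=Rc.inv().apply(np.array([x,y,z])-p)/.2
    print("tcp",p.round(4),"jaw",h.round(1),"tilt",np.rad2deg(np.arccos(-Rc.apply([0,0,1])[2])).round(2),"F",o["contact_force"].round(1),"w",round(o["grip_width"],4),"t",o["clock"])
    print("turn",w.round(4),"shift",s.round(4),"q",o["joints"].round(2))
a=list(map(float,sys.argv[1:])); plan(*a)
E
python3 plan.py 0.4285 0.3205 0.12 -14.1
```

```text
tcp [0.2469 0.6277 0.2304] jaw 68.5 tilt 0.09 F [ 1.3 -0.1  0. ] w 0.0854 t 0.1
turn [-4.00e-04  4.00e-04  4.59e-01] shift [-1.407  -1.0959  0.5541] q [-1.3   0.48  0.02  1.56 -0.01  1.11 -0.08]
```

```bash
python3 -m jog '[0,0,0.459,-0.9,-0.7,0.3,0.65,0,0,0.459,-0.9,-0.7,0.3,0.65,0,0,0.459,-0.9,-0.7,0.3,0.65,0,0,0.459,-0.9,-0.7,0.3,0.65,0,0,0.459,-0.9,-0.7,0.3,0.65,0,0,0.459,-0.9,-0.7,0.3,0.65,0,0,0.459,-0.9,-0.7,0.3,0.65,0,0,0.459,-0.9,-0.7,0.3,0.65,0,0,0.459,-0.9,-0.7,0.3,0.65,0,0,0.459,-0.9,-0.7,0.3,0.65,0,0,0.459,-0.9,-0.7,0.3,0.65]' 40; python3 plan.py 0.4285 0.3205 0.08 -14.1
```

```text
clock: 1.2
tcp_pos: [0.3629, 0.4312, 0.1703]
orientation: [2.477, 1.931, -0.003]
contact_force: [-0.2, -0.1, -0.4]
grip_width: 0.055
tcp [0.3629 0.4312 0.1703] jaw -14.1 tilt 0.15 F [-0.2 -0.1 -0.4] w 0.055 t 1.2
turn [-0.      0.0008 -0.0001] shift [-0.4555  0.4533  0.4526] q [-1.28  0.38  0.37  1.9  -0.17  0.89 -1.07]
```

```bash
python3 -m jog '[0,0.0008,0,-0.455,0.453,0.45,0.65,0,0.0008,0,-0.455,0.453,0.45,0.65,0,0.0008,0,-0.455,0.453,0.45,0.65,0,0.0008,0,-0.455,0.453,0.45,0.65,0,0.0008,0,-0.455,0.453,0.45,0.65]'; python3 plan.py 0.4285 0.3205 0.003 -14.1
python3 - <<'E'
from bench import r
import cv2
a=r.grab_frame("top")[170:270,140:240];b=r.grab_frame("side")[110:210,170:270]
im=cv2.hconcat([cv2.resize(x,(400,400),interpolation=cv2.INTER_CUBIC) for x in(a,b)])
cv2.imwrite("pics/p1.png",cv2.cvtColor(im,cv2.COLOR_RGB2BGR))
E
```

```text
clock: 1.7
tcp_pos: [0.4287, 0.3185, 0.0796]
orientation: [2.479, 1.929, -0.004]
contact_force: [-0.5, 1.0, -0.2]
grip_width: 0.0554
tcp [0.4287 0.3185 0.0796] jaw -14.2 tilt 0.16 F [-0.5  1.  -0.2] w 0.0554 t 1.7
turn [-0.0004  0.0008 -0.0006] shift [ 0.0106 -0.003   0.3828] q [-1.03  0.47  0.35  2.03 -0.25  0.68 -0.77]
```

View pics/p1.png

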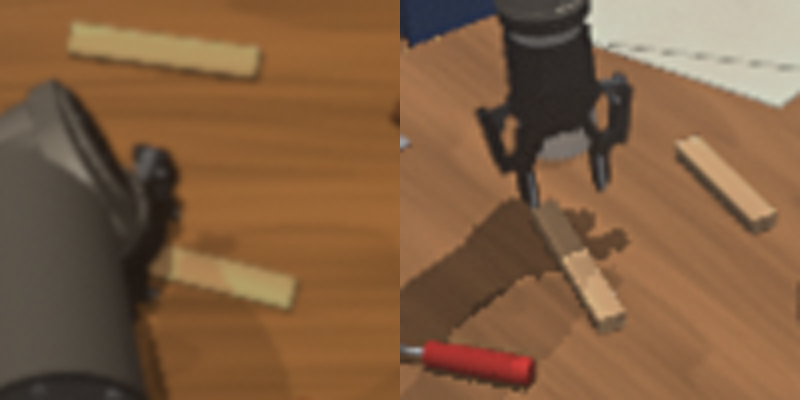

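The jaws straddle the long slat, seen at about (145,60) px of the side crop's lower middle. Descending and closing.

```bash
python3 -m jog '[0,0.0008,0,0.01,0,0.2,0.65,0,0.0008,0,0.01,0,0.3,0.65,0,0.0008,0,0.01,0,0.38,0.65,0,0.0008,0,0.01,0,0.38,0.65,0,0.0008,0,0.01,0,0.38,0.2,0,0.0008,0,0.01,0,0.38,0.2,0,0.0008,0,0.01,0,0.38,0.2,0,0.0008,0,0.01,0,0.38,0.2,0,0.0008,0,0.01,0,0.38,0.2,0,0.0008,0,0.01,0,0.38,0.2]' 40; python3 plan.py 0.592 0.0393 0.14 43.05
```

```text
clock: 2.8
tcp_pos: [0.4295, 0.3255, 0.0065]
orientation: [-2.472, -1.933, -0.009]
contact_force: [-1.8, 0.7, 6.6]
grip_width: 0.0246
tcp [0.4295 0.3255 0.0065] jaw -14.0 tilt 0.38 F [-1.8  0.7  6.6] w 0.0246 t 2.8
turn [ 0.0013 -0.0018 -0.3167] shift [-1.1885  1.1343 -0.6746] q [-0.98  0.6   0.28  2.05 -0.32  0.53 -0.72]
```

```bash
python3 -m jog '[0,0,0,0,0,-0.2,0.2,0,0,0,0,0,-0.4,0.2,0,0,0,0,0,-0.6,0.2,0,0,0,0,0,-0.6,0.2,0,0,0,0,0,-0.6,0.2]'; python3 plan.py 0.592 0.0393 0.14 43.05
python3 - <<'E'
from bench import r
import cv2
a=r.grab_frame("top")[170:270,140:240];b=r.grab_frame("side")[90:190,170:270]
im=cv2.hconcat([cv2.resize(x,(400,400),interpolation=cv2.INTER_CUBIC) for x in(a,b)])
cv2.imwrite("pics/p2.png",cv2.cvtColor(im,cv2.COLOR_RGB2BGR))
E
```

```text
clock: 3.3
tcp_pos: [0.4294, 0.3253, 0.1277]
orientation: [-2.471, -1.933, -0.013]
contact_force: [-0.4, 0.1, -1.3]
grip_width: 0.0247
tcp [0.4294 0.3253 0.1277] jaw -13.9 tilt 0.53 F [-0.4  0.1 -1.3] w 0.0247 t 3.3
turn [ 0.0019 -0.0024 -0.3166] shift [-1.1914  1.1336 -0.0708] q [-1.07  0.4   0.38  2.   -0.21  0.77 -0.8 ]
```

View pics/p2.png

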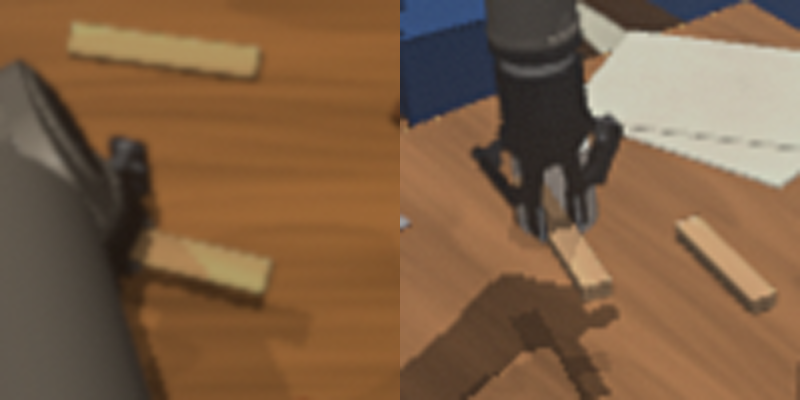

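```bash
python3 plan.py 0.5886 0.0430 0.13 43.05;  python3 -m jog '[0,0,-0.317,-0.6,0.57,-0.03,0.2,0,0,-0.317,-0.6,0.57,-0.03,0.2,0,0,-0.317,-0.6,0.57,-0.03,0.2,0,0,-0.317,-0.6,0.57,-0.03,0.2,0,0,-0.317,-0.6,0.57,-0.03,0.2,0,0,-0.317,-0.6,0.57,-0.03,0.2,0,0,-0.317,-0.6,0.57,-0.03,0.2,0,0,-0.317,-0.6,0.57,-0.03,0.2]'; python3 plan.py 0.5886 0.0430 0.13 43.05
```

```text
tcp [0.4283 0.3243 0.1257] jaw -13.9 tilt 0.31 F [-0.9 -0.7 -0.6] w 0.0244 t 3.4
turn [ 0.0007 -0.0016 -0.3166] shift [-1.1719  1.1167 -0.0283] q [-1.07  0.4   0.38  2.01 -0.21  0.77 -0.8 ]
clock: 4.2
tcp_pos: [0.5091, 0.1797, 0.1294]
orientation: [-1.248, -2.879, -0.005]
contact_force: [-0.1, 0.1, -1.4]
grip_width: 0.0247
tcp [0.5091 0.1797 0.1294] jaw 43.1 tilt 0.26 F [-0.1  0.1 -1.4] w 0.0247 t 4.2
turn [ 0.0004 -0.0014  0.0006] shift [-0.7705 -0.1773 -0.0065] q [-0.6   0.38  0.18  1.98 -0.1   0.78  0.39]
```

```bash
python3 -m jog '[0,-0.001,0,-0.77,-0.177,0,0.2,0,-0.001,0,-0.77,-0.177,0,0.2,0,-0.001,0,-0.77,-0.177,0,0.2,0,-0.001,0,-0.77,-0.177,0.2,0.2,0,-0.001,0,-0.77,-0.177,0.25,0.2,0,-0.001,0,-0.77,-0.177,0.25,0.2,0,-0.001,0,-0.77,-0.177,0.25,0.2]'; python3 plan.py 0.5886 0.0430 0.0365 43.05
cat > snap.py <<'E'
import sys,cv2
from bench import r
o=sys.argv[1]; a=list(map(int,sys.argv[2:]))  # x0 y0 for top, x0 y0 for side, size
s=a[4]
A=r.grab_frame("top")[a[1]:a[1]+s,a[0]:a[0]+s];B=r.grab_frame("side")[a[3]:a[3]+s,a[2]:a[2]+s]
im=cv2.hconcat([cv2.resize(x,(400,400),interpolation=cv2.INTER_CUBIC) for x in(A,B)])
cv2.imwrite(f"pics/{o}.png",cv2.cvtColor(im,cv2.COLOR_RGB2BGR))
E
python3 snap.py p3 230 145 245 130 100; python3 plan.py 0.5886 0.0430 0.0365 43.05
```

```text
clock: 4.9
tcp_pos: [0.5881, 0.0449, 0.0787]
orientation: [-1.247, -2.882, -0.003]
contact_force: [-0.5, -0.3, -0.7]
grip_width: 0.025
tcp [0.5881 0.0449 0.0787] jaw 43.2 tilt 0.14 F [-0.5 -0.3 -0.7] w 0.025 t 4.9
turn [ 0.0004 -0.0007  0.0009] shift [-0.0094 -0.005   0.2112] q [-0.33  0.53  0.19  1.9  -0.15  0.73  0.71]
tcp [0.5889 0.0449 0.0798] jaw 43.2 tilt 0.18 F [-0.4  0.2 -0.6] w 0.025 t 5.0
turn [ 0.001  -0.0003  0.001 ] shift [-0.0061 -0.0084  0.2164] q [-0.33  0.53  0.19  1.9  -0.15  0.73  0.71]
```

View pics/p3.png

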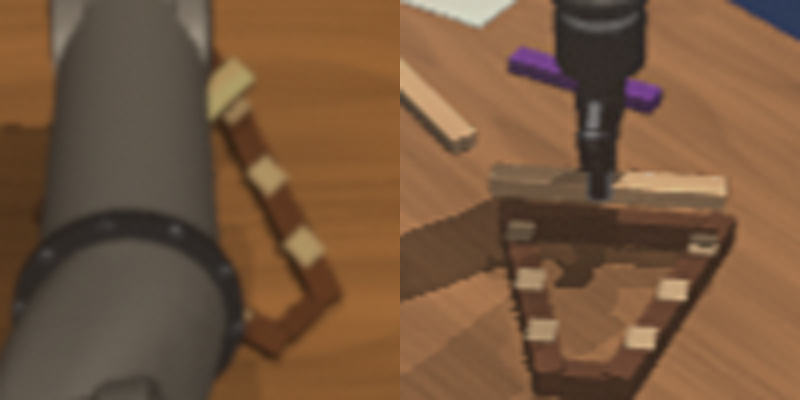

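```bash
python3 - <<'E'
from geo import *
t=np.array([.5889,.0449,0]);fy=np.array([np.cos(np.deg2rad(-46.9)),np.sin(np.deg2rad(-46.9)),0]);fx=np.array([-np.sin(np.deg2rad(46.9)) ,-np.cos(np.deg2rad(46.9)),0])
fx=np.array([fy[1],-fy[0],0])
for e in (0,.005,.01):
  for s in(-.1,.1):
    print(e,s,[ (proj("side",t+fy*(e+s)+fx*d+[0,0,.091])-[245,130])*4+[402,2] for d in(-.013,.013)],[(proj("side",t+fy*(e+s)+fx*.013+[0,0,.073])-[245,130])*4+[402,2]])
E
python3 - <<'E'
from bench import r
import cv2
B=r.grab_frame("side")[165:190,255:335]
cv2.imwrite("pics/p4.png",cv2.cvtColor(cv2.resize(B,(800,250),interpolation=cv2.INTER_CUBIC),cv2.COLOR_RGB2BGR))
E
```

```text
0 -0.1 [array([490.61763219, 161.74802337]), array([485.46239228, 179.32122374])] [array([486.3920492 , 196.60110315])]
0 0.1 [array([724.73782439, 176.89943113]), array([722.26200445, 194.88502021])] [array([721.69871369, 212.30546682])]
0.005 -0.1 [array([496.39103424, 162.11360661]), array([491.30035009, 179.69770738])] [array([492.193907  , 196.98215134])]
0.005 0.1 [array([730.66175753, 177.29152369]), array([728.25505828, 195.28673708])] [array([727.65340567, 212.70956221])]
0.01 -0.1 [array([502.16908382, 162.47989194]), array([497.14309831, 180.0748657 ])] [array([498.00048162, 197.36382177])]
0.01 0.1 [array([736.58846632, 177.68423441]), array([734.25096904, 195.68903524])] [array([733.61091749, 213.11418186])]
```

View pics/p4.png

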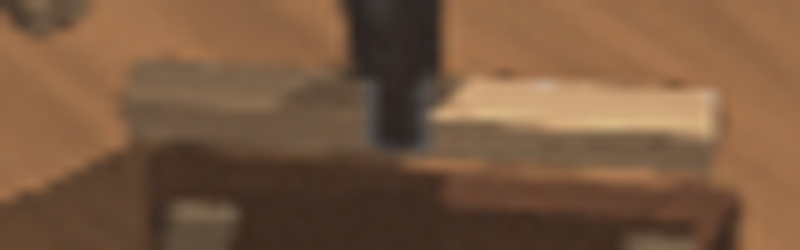

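```bash
python3 plan.py 0.5894 0.0421 0.037 43.05
```

```text
tcp [0.5891 0.0447 0.08  ] jaw 43.2 tilt 0.2 F [ 0.4 -0.3 -1.2] w 0.0251 t 5.05
turn [ 0.0011 -0.0002  0.001 ] shift [-0.0107 -0.0086  0.2148] q [-0.33  0.53  0.19  1.9  -0.15  0.73  0.71]
```

```bash
python3 -m jog '[0.001,0,0.001,-0.011,-0.009,0.08,0.2,0.001,0,0.001,-0.011,-0.009,0.16,0.2,0.001,0,0.001,-0.011,-0.009,0.19,0.2,0.001,0,0.001,-0.011,-0.009,0.205,0.2,0.001,0,0.001,-0.011,-0.009,0.205,0.2,0.001,0,0.001,-0.011,-0.009,0.205,0.2]'; python3 plan.py 0.5894 0.0421 0.0365 43.05
```

```text
clock: 5.65
tcp_pos: [0.5897, 0.042, 0.0393]
orientation: [1.252, 2.881, 0.001]
contact_force: [-0.0, -0.0, -1.5]
grip_width: 0.0246
tcp [0.5897 0.042  0.0393] jaw 43.0 tilt 0.05 F [-0.  -0.  -1.5] w 0.0246 t 5.65
turn [ 0.0003 -0.     -0.    ] shift [ 0.0014 -0.001   0.0141] q [-0.31  0.59  0.18  1.91 -0.17  0.66  0.72]
```

```bash
python3 -m jog '[0,0,0,0,0,0.008,0.2,0,0,0,0,0,0.014,0.2,0,0,0,0,0,0.018,0.2,0,0,0,0,0,0.018,0.2]'; python3 plan.py 0.5894 0.0421 0.0365 43.05
```

```text
clock: 6.05
tcp_pos: [0.5901, 0.042, 0.0365]
orientation: [1.252, 2.881, 0.002]
contact_force: [-1.7, 0.5, 5.5]
grip_width: 0.0247
tcp [0.5901 0.042  0.0365] jaw 43.0 tilt 0.09 F [-1.7  0.5  5.5] w 0.0247 t 6.05
turn [ 0.0005  0.     -0.0001] shift [ 0.0026 -0.0025  0.    ] q [-0.31  0.59  0.18  1.91 -0.17  0.65  0.72]
```

Contact shows as 5.5 N upward at the expected height. Releasing and rising.

```bash
python3 -m jog '[0,0,0,0,0,0,0.5,0,0,0,0,0,0,0.5,0,0,0,0,0,0,0.5,0,0,0,0,0,0,0.5,0,0,0,0,0,-0.15,0.5,0,0,0,0,0,-0.35,0.5,0,0,0,0,0,-0.5,0.5,0,0,0,0,0,-0.5,0.5]'; python3 plan.py 0.6104 0.3394 0.13 -7.8
```

```text
clock: 6.85
tcp_pos: [0.593, 0.0421, 0.141]
orientation: [1.249, 2.874, 0.009]
contact_force: [0.9, -0.9, -0.2]
grip_width: 0.0428
tcp [0.593  0.0421 0.141 ] jaw 43.0 tilt 0.54 F [ 0.9 -0.9 -0.2] w 0.0428 t 6.85
turn [3.100e-03 2.000e-04 2.823e-01] shift [1.0279 1.077  0.0593] q [-0.34  0.45  0.22  1.86 -0.13  0.84  0.69]
```

```bash
python3 -m jog '[0.003,0,0.282,0.6,0.6,0,0.65,0.003,0,0.282,0.6,0.6,0,0.65,0.003,0,0.282,0.6,0.6,0,0.65,0.003,0,0.282,0.6,0.6,0,0.65,0.003,0,0.282,0.98,0.98,0.05,0.65,0.003,0,0.282,0.98,0.98,0.05,0.65,0.003,0,0.282,0.98,0.98,0.05,0.65,0.003,0,0.282,0.98,0.98,0.05,0.65]'; python3 plan.py 0.6104 0.3394 0.06 -7.8;python3 snap.py p5 230 145 245 150 100;
```

```text
clock: 7.65
tcp_pos: [0.6011, 0.3222, 0.13]
orientation: [-2.36, -2.073, 0.002]
contact_force: [-0.6, -0.5, 0.2]
grip_width: 0.0552
tcp [0.6011 0.3222 0.13  ] jaw -7.4 tilt 0.09 F [-0.6 -0.5  0.2] w 0.0552 t 7.65
turn [-0.0004  0.0003  0.0022] shift [0.0914 0.0355 0.3501] q [-0.85  0.62  0.39  1.64 -0.28  0.94 -0.49]
```

View pics/p5.png

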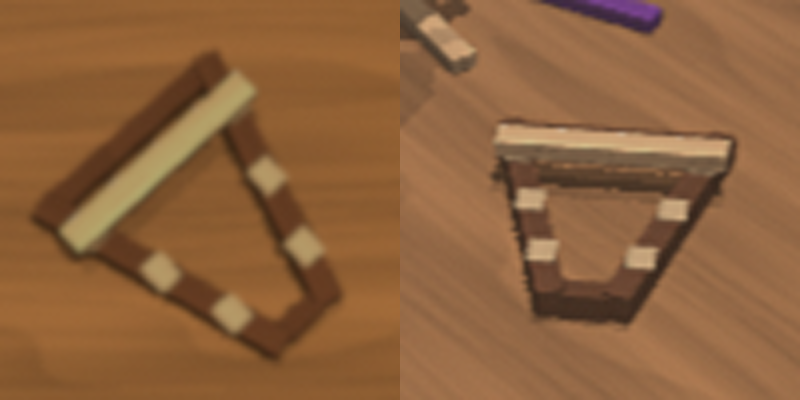

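```bash
python3 - <<'E'
from geo import *
np.set_printoptions(precision=4,suppress=True)
h=np.deg2rad(-136.95); fx=np.array([np.cos(h),np.sin(h)]);fy=np.array([-fx[1],fx[0]])
for n,l,a in(("top",[(240,70),(257,92),(62,235),(78,253)],(230,145,4)),("side",[(97,122),(335,137),(329,160),(95,143)],(245,150,4))):
    Y=np.array([onz(n,p,.048) for p in T(l,*a)]).mean(0); d=Y[:2]-[.5445,-.0054]; print(n,Y,d@fx,d@fy)
E
python3 -m jog '[0,0,0.002,0.091,0.036,0.2,0.65,0,0,0.002,0.091,0.036,0.35,0.65,0,0,0.002,0.091,0.036,0.35,0.65,0,0,0.002,0.091,0.036,0.35,0.65]';python3 plan.py 0.6104 0.3394 0.005 -7.8
```

```text
top [0.5931 0.0386 0.048 ] -0.06549910852958551 0.0010117187449469982
side [0.5927 0.0383 0.048 ] -0.06506741943577747 0.0009299068485431169
clock: 8.15
tcp_pos: [0.6129, 0.3316, 0.0615]
orientation: [2.374, 2.054, -0.004]
contact_force: [0.6, 0.3, 1.0]
grip_width: 0.0555
tcp [0.6129 0.3316 0.0615] jaw -8.3 tilt 0.21 F [0.6 0.3 1. ] w 0.0555 t 8.15
turn [ 0.      0.0011 -0.0027] shift [ 0.0375 -0.0182  0.2823] q [-0.83  0.72  0.37  1.64 -0.32  0.85 -0.48]
```

```bash
python3 -m jog '[0,0.001,-0.0027,0.037,-0.018,0.05,0.65,0,0.001,-0.0027,0.037,-0.018,0.12,0.65,0,0.001,-0.0027,0.037,-0.018,0.2,0.65,0,0.001,-0.0027,0.037,-0.018,0.2,0.65,0,0.001,-0.0027,0.037,-0.018,0.2,0.65,0,0.001,-0.0027,0.037,-0.018,0.2,0.65]';python3 plan.py 0.6104 0.3394 0.005 -7.8
```

```text
clock: 8.75
tcp_pos: [0.6108, 0.3393, 0.0218]
orientation: [2.367, 2.065, 0.0]
contact_force: [-0.3, -0.4, 0.9]
grip_width: 0.0554
tcp [0.6108 0.3393 0.0218] jaw -7.8 tilt 0.04 F [-0.3 -0.4  0.9] w 0.0554 t 8.75
turn [ 0.0002  0.0001 -0.    ] shift [ 0.0002 -0.0022  0.0839] q [-0.82  0.77  0.34  1.65 -0.34  0.78 -0.47]
```

```bash
python3 -m jog '[0,0,0,0,-0.002,0.04,0.65,0,0,0,0,-0.002,0.075,0.65,0,0,0,0,-0.002,0.075,0.65,0,0,0,0,-0.002,0.075,0.2,0,0,0,0,-0.002,0.075,0.2,0,0,0,0,-0.002,0.075,0.2,0,0,0,0,-0.002,0.075,0.2,0,0,0,0,-0.002,0.075,0.2,0,0,0,0,-0.002,0.075,0.2]';python3 plan.py 0.6104 0.3394 0.14 -7.8
```

```text
clock: 9.65
tcp_pos: [0.6107, 0.3394, 0.0071]
orientation: [2.367, 2.065, 0.001]
contact_force: [0.4, -0.4, 1.7]
grip_width: 0.0248
tcp [0.6107 0.3394 0.0071] jaw -7.8 tilt 0.06 F [ 0.4 -0.4  1.7] w 0.0248 t 9.65
turn [ 0.0003 -0.     -0.    ] shift [-3.000e-04 -8.000e-04 -6.645e-01] q [-0.82  0.79  0.33  1.65 -0.34  0.76 -0.46]
```

Gripped at centre. Lifting and travelling to the middle place.

```bash
python3 -m jog '[0,0,0,0,0,-0.2,0.2,0,0,0,0,0,-0.4,0.2,0,0,0,0,0,-0.6,0.2,0,0,0,0,0,-0.6,0.2,0,0,-0.15,-0.3,0,-0.6,0.2,0,0,-0.283,-0.6,0,-0.6,0.2,0,0,-0.283,-0.9,0,-0.6,0.2,0,0,-0.283,-0.9,0,-0.6,0.2,0,0,-0.283,-0.9,0,-0.6,0.2,0,0,-0.283,-0.9,0,-0.6,0.2,0,0,-0.283,-0.9,0,-0.6,0.2]';python3 plan.py 0.5445 -0.0054 0.08 43.05
```

```text
clock: 10.75
tcp_pos: [0.5857, 0.1606, 0.1266]
orientation: [1.249, 2.883, 0.0]
contact_force: [0.6, 0.6, -0.5]
grip_width: 0.0245
tcp [0.5857 0.1606 0.1266] jaw 43.2 tilt 0.01 F [ 0.6  0.6 -0.5] w 0.0245 t 10.75
turn [0.0001 0.     0.0006] shift [-0.4644 -0.718   0.2329] q [-0.51  0.49  0.19  1.83 -0.12  0.84  0.49]
```

```bash
python3 -m jog '[0,0,0,-0.464,-0.718,0,0.2,0,0,0,-0.464,-0.718,0,0.2,0,0,0,-0.464,-0.718,0,0.2,0,0,0,-0.464,-0.718,0.1,0.2,0,0,0,-0.464,-0.718,0.23,0.2,0,0,0,-0.464,-0.718,0.23,0.2,0,0,0,-0.464,-0.718,0.23,0.2,0,0,0,-0.464,-0.718,0.23,0.2]';python3 plan.py 0.5445 -0.0054 0.0375 43.05; python3 snap.py p6 230 145 245 150 100
```

```text
clock: 11.55
tcp_pos: [0.5454, -0.0042, 0.0814]
orientation: [1.247, 2.882, 0.002]
contact_force: [0.8, -0.0, -0.5]
grip_width: 0.025
tcp [ 0.5454 -0.0042  0.0814] jaw 43.2 tilt 0.09 F [ 0.8 -0.  -0.5] w 0.025 t 11.55
turn [0.0005 0.0002 0.0008] shift [-0.0011 -0.0075  0.2196] q [-0.26  0.47  0.2   2.   -0.14  0.68  0.78]
```

View pics/p6.png

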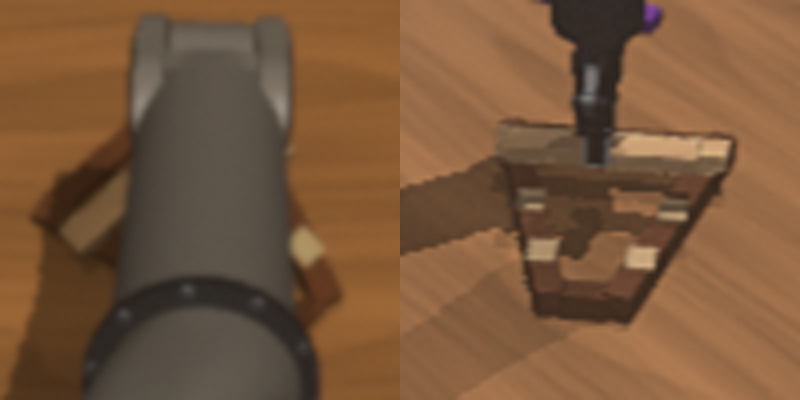

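```bash
python3 -m jog '[0,0,0.0008,-0.001,-0.0075,0.08,0.2,0,0,0.0008,-0.001,-0.0075,0.16,0.2,0,0,0.0008,-0.001,-0.0075,0.2,0.2,0,0,0.0008,-0.001,-0.0075,0.213,0.2,0,0,0.0008,-0.001,-0.0075,0.222,0.2,0,0,0.0008,-0.001,-0.0075,0.224,0.2,0,0,0.0008,-0.001,-0.0075,0.224,0.2]';python3 plan.py 0.5445 -0.0054 0.037 43.05
```

```text
clock: 12.35
tcp_pos: [0.5449, -0.0055, 0.0372]
orientation: [1.25, 2.88, 0.003]
contact_force: [0.9, -0.2, -0.6]
grip_width: 0.0248
tcp [ 0.5449 -0.0055  0.0372] jaw 43.1 tilt 0.16 F [ 0.9 -0.2 -0.6] w 0.0248 t 12.35
turn [0.0008 0.0005 0.    ] shift [ 0.002  -0.0012  0.0011] q [-0.24  0.54  0.18  2.02 -0.16  0.59  0.8 ]
```

```bash
python3 -m jog '[0,0,0,0,0,0.005,0.2,0,0,0,0,0,0.008,0.2,0,0,0,0,0,0.008,0.2,0,0,0,0,0,0.005,0.5,0,0,0,0,0,0.005,0.5,0,0,0,0,0,0.005,0.5,0,0,0,0,0,0.005,0.5,0,0,0,0,0,-0.15,0.5,0,0,0,0,0,-0.35,0.5,0,0,0,0,0,-0.5,0.5,0,0,0,0,0,-0.5,0.5]'; python3 plan.py 0.6025 -0.3293 0.14 18.5
```

```text
clock: 13.45
tcp_pos: [0.5475, -0.0056, 0.1413]
orientation: [1.248, 2.873, 0.009]
contact_force: [0.8, -0.6, 0.2]
grip_width: 0.0423
tcp [ 0.5475 -0.0056  0.1413] jaw 43.0 tilt 0.6 F [ 0.8 -0.6  0.2] w 0.0423 t 13.45
turn [0.0031 0.0013 0.1363] shift [-1.3705 -0.9037  0.0066] q [-0.28  0.38  0.23  1.97 -0.12  0.8   0.76]
```

```bash
python3 -m jog '[0.003,0.001,0.136,-0.7,-0.45,0,0.65,0.003,0.001,0.136,-0.7,-0.45,0,0.65,0.003,0.001,0.136,-0.7,-0.45,0,0.65,0.003,0.001,0.136,-0.7,-0.45,0,0.65,0.003,0.001,0.136,-0.95,-0.63,0,0.65,0.003,0.001,0.136,-0.95,-0.63,0,0.65]'; python3 plan.py 0.6025 -0.3293 0.10 18.5;python3 snap.py p7 230 145 245 150 100
```

```text
clock: 14.05
tcp_pos: [0.5841, -0.2365, 0.1407]
orientation: [1.839, 2.544, -0.005]
contact_force: [-0.8, 0.1, -0.1]
grip_width: 0.0556
tcp [ 0.5841 -0.2365  0.1407] jaw 18.3 tilt 0.23 F [-0.8  0.1 -0.1] w 0.0556 t 14.05
turn [-0.0004  0.0012 -0.0013] shift [-0.4686 -0.0576  0.2053] q [ 0.02  0.52  0.36  1.77 -0.22  0.89  0.8 ]
```

View pics/p7.png

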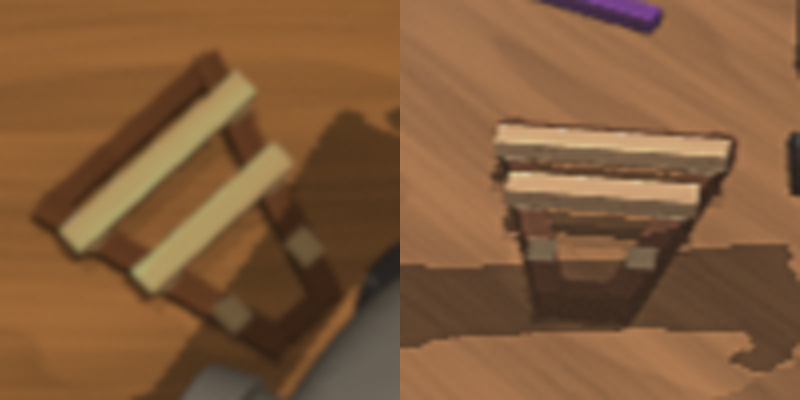

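Both the long and middle slats lie square on their patches, with the middle slat's top-view ends at about (283,153) and (142,285) of the crop. On to the short slat.

```bash
python3 - <<'E'
from geo import *
h=np.deg2rad(-136.95); fx=np.array([np.cos(h),np.sin(h)]);fy=np.array([-fx[1],fx[0]])
for n,l,a in(("top",[(277,142),(294,162),(131,277),(150,297)],(230,145,4)),("side",[(105,172),(300,185),(296,205),(107,192)],(245,150,4))):
    Y=np.array([onz(n,p,.048) for p in T(l,*a)]).mean(0); d=Y[:2]-[.5445,-.0054]; print(n,Y,d@fx,d@fy)
E
python3 -m jog '[0,0,0,-0.468,-0.058,0.1,0.65,0,0,0,-0.468,-0.058,0.2,0.65,0,0,0,-0.468,-0.058,0.3,0.65,0,0,0,-0.468,-0.058,0.4,0.65,0,0,0,-0.468,-0.058,0.4,0.65,0,0,0,-0.468,-0.058,0.4,0.65]'; python3 plan.py 0.6025 -0.3293 0.022 18.5
```

```text
top [ 0.5449274  -0.00527664  0.048     ] -0.000396535916461439 0.0002016174657356714
side [ 0.54237313 -0.00658127  0.048     ] 0.002360608399300226 -0.0005886522477148843
clock: 14.75
tcp_pos: [0.6029, -0.3235, 0.0602]
orientation: [-1.835, -2.548, 0.001]
contact_force: [0.4, 0.2, 0.3]
grip_width: 0.0552
tcp [ 0.6029 -0.3235  0.0602] jaw 18.5 tilt 0.08 F [0.4 0.2 0.3] w 0.0552 t 14.75
turn [-0.0004 -0.0001 -0.0001] shift [-0.0271 -0.0111  0.1912] q [ 0.18  0.7   0.33  1.67 -0.28  0.82  0.95]
```

```bash
python3 -m jog '[0,0,0,-0.027,-0.011,0.1,0.65,0,0,0,-0.027,-0.011,0.19,0.65,0,0,0,-0.027,-0.011,0.19,0.65,0,0,0,-0.027,-0.011,0.19,0.65,0,0,0,-0.027,-0.011,0.19,0.65]'; python3 plan.py 0.6025 -0.3293 0.007 18.5
```

```text
clock: 15.25
tcp_pos: [0.6029, -0.3295, 0.0228]
orientation: [-1.836, -2.549, 0.001]
contact_force: [-0.4, 0.3, 0.2]
grip_width: 0.0561
tcp [ 0.6029 -0.3295  0.0228] jaw 18.5 tilt 0.04 F [-0.4  0.3  0.2] w 0.0561 t 15.25
turn [-0.0002  0.     -0.0001] shift [ 0.0013 -0.0014  0.0789] q [ 0.2   0.75  0.31  1.67 -0.3   0.77  0.97]
```

```bash
python3 -m jog '[0,0,0,0.001,0,0.04,0.65,0,0,0,0.001,0,0.078,0.65,0,0,0,0.001,0,0.078,0.65,0,0,0,0.001,0,0.078,0.2,0,0,0,0.001,0,0.078,0.2,0,0,0,0.001,0,0.078,0.2,0,0,0,0.001,0,0.078,0.2,0,0,0,0.001,0,0.078,0.2,0,0,0,0.001,0,0.078,0.2]';python3 plan.py 0.4970 -0.0500 0.14 43.05
```

```text
clock: 16.15
tcp_pos: [0.603, -0.3294, 0.0075]
orientation: [1.836, 2.549, -0.001]
contact_force: [0.2, -0.1, 2.5]
grip_width: 0.0246
tcp [ 0.603  -0.3294  0.0075] jaw 18.5 tilt 0.04 F [ 0.2 -0.1  2.5] w 0.0246 t 16.15
turn [-1.000e-04  2.000e-04 -1.365e-01] shift [ 1.4928 -0.0603 -0.6633] q [ 0.21  0.77  0.3   1.68 -0.31  0.74  0.98]
```

```bash
python3 -m jog '[0,0,0,0,0,-0.2,0.2,0,0,0,0,0,-0.4,0.2,0,0,0,0,0,-0.6,0.2,0,0,0,0,0,-0.6,0.2,0,0,-0.136,0.4,0,-0.6,0.2,0,0,-0.136,0.8,0,-0.6,0.2,0,0,-0.136,0.95,-0.03,-0.6,0.2,0,0,-0.136,0.95,-0.03,-0.6,0.2,0,0,-0.136,0.95,-0.03,-0.6,0.2]';python3 plan.py 0.4970 -0.0500 0.08 43.05
```

```text
clock: 17.05
tcp_pos: [0.5348, -0.1444, 0.1263]
orientation: [-1.241, -2.881, -0.003]
contact_force: [0.4, 0.4, -0.7]
grip_width: 0.025
tcp [ 0.5348 -0.1444  0.1263] jaw 43.4 tilt 0.29 F [ 0.4  0.4 -0.7] w 0.025 t 17.05
turn [-0.0001 -0.0016  0.0019] shift [0.4715 0.1869 0.2339] q [-0.04  0.41  0.24  1.95 -0.14  0.79  1.04]
```

```bash
python3 -m jog '[0,-0.0016,0.002,0.471,0.187,0,0.2,0,-0.0016,0.002,0.471,0.187,0,0.2,0,-0.0016,0.002,0.471,0.187,0.1,0.2,0,-0.0016,0.002,0.471,0.187,0.23,0.2,0,-0.0016,0.002,0.471,0.187,0.23,0.2,0,-0.0016,0.002,0.471,0.187,0.23,0.2,0,-0.0016,0.002,0.471,0.187,0.23,0.2]';python3 plan.py 0.4970 -0.0500 0.0375 43.05; python3 snap.py p8 230 145 245 150 100
```

```text
clock: 17.75
tcp_pos: [0.4979, -0.0509, 0.0816]
orientation: [1.254, 2.879, -0.0]
contact_force: [0.2, -0.1, -0.4]
grip_width: 0.0249
tcp [ 0.4979 -0.0509  0.0816] jaw 42.9 tilt 0.06 F [ 0.2 -0.1 -0.4] w 0.0249 t 17.75
turn [ 0.0001  0.0003 -0.0006] shift [ 0.0068 -0.0005  0.2205] q [-0.19  0.41  0.21  2.11 -0.14  0.64  0.86]
```

View pics/p8.png

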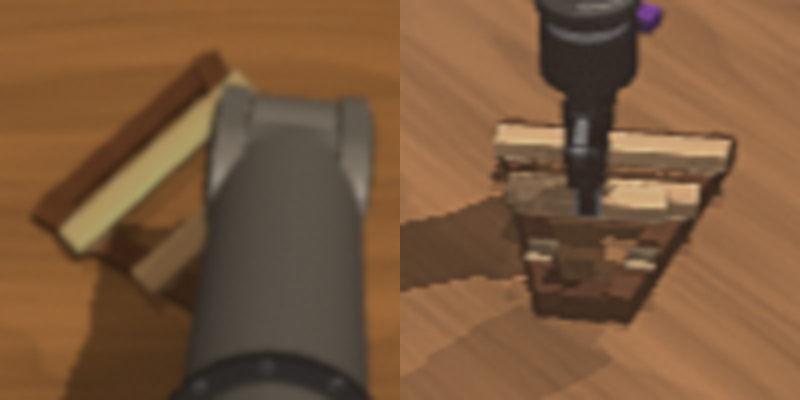

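```bash
python3 -m jog '[0,0,-0.0006,0.007,0,0.08,0.2,0,0,-0.0006,0.007,0,0.16,0.2,0,0,-0.0006,0.007,0,0.2,0.2,0,0,-0.0006,0.007,0,0.213,0.2,0,0,-0.0006,0.007,0,0.222,0.2,0,0,-0.0006,0.007,0,0.224,0.2,0,0,-0.0006,0.007,0,0.224,0.2]';python3 plan.py 0.4970 -0.05 0.037 43.05
```

```text
clock: 18.55
tcp_pos: [0.4975, -0.0498, 0.0374]
orientation: [1.25, 2.88, 0.001]
contact_force: [0.9, -1.2, 0.7]
grip_width: 0.0249
tcp [ 0.4975 -0.0498  0.0374] jaw 43.1 tilt 0.14 F [ 0.9 -1.2  0.7] w 0.0249 t 18.55
turn [0.0005 0.0006 0.0001] shift [ 0.001  -0.0025  0.0021] q [-0.17  0.49  0.18  2.13 -0.16  0.54  0.88]
```

```bash
python3 -m jog '[0,0,0,0,0,0.005,0.2,0,0,0,0,0,0.008,0.2,0,0,0,0,0,0.008,0.2,0,0,0,0,0,0.005,0.5,0,0,0,0,0,0.005,0.5,0,0,0,0,0,0.005,0.5,0,0,0,0,0,0.005,0.5,0,0,0,0,0,-0.15,0.5,0,0,0,0,0,-0.35,0.5,0,0,0,0,0,-0.5,0.5,0,0,0,0,0,-0.5,0.5]'; python3 plan.py 0.4455 -0.332 0.14 13.2
```

```text
clock: 19.65
tcp_pos: [0.5001, -0.0499, 0.1412]
orientation: [1.248, 2.873, 0.007]
contact_force: [1.2, 0.0, -0.4]
grip_width: 0.0428
tcp [ 0.5001 -0.0499  0.1412] jaw 43.0 tilt 0.56 F [ 1.2  0.  -0.4] w 0.0428 t 19.65
turn [0.0028 0.0014 0.1658] shift [-0.8444 -1.1621  0.0027] q [-0.22  0.31  0.24  2.07 -0.1   0.77  0.83]
```

```bash
python3 -m jog '[0.003,0.001,0.166,-0.4,-0.55,0,0.65,0.003,0.001,0.166,-0.4,-0.55,0,0.65,0.003,0.001,0.166,-0.4,-0.55,0,0.65,0.003,0.001,0.166,-0.7,-0.96,0,0.65,0.003,0.001,0.166,-0.7,-0.96,0,0.65,0.003,0.001,0.166,-0.7,-0.96,0,0.65,0.003,0.001,0.166,-0.7,-0.96,0,0.65]'; python3 plan.py 0.4453 -0.3322 0.09 13.2;python3 snap.py p9 230 145 245 150 100
```

```text
clock: 20.35
tcp_pos: [0.4541, -0.2845, 0.1397]
orientation: [-1.956, -2.458, 0.003]
contact_force: [0.1, 0.1, 0.4]
grip_width: 0.0556
tcp [ 0.4541 -0.2845  0.1397] jaw 13.0 tilt 0.11 F [0.1 0.1 0.4] w 0.0556 t 20.35
turn [-0.0005  0.0003 -0.0013] shift [-0.2222 -0.0962  0.2491] q [ 0.1   0.38  0.42  2.   -0.21  0.8   0.87]
```

View pics/p9.png

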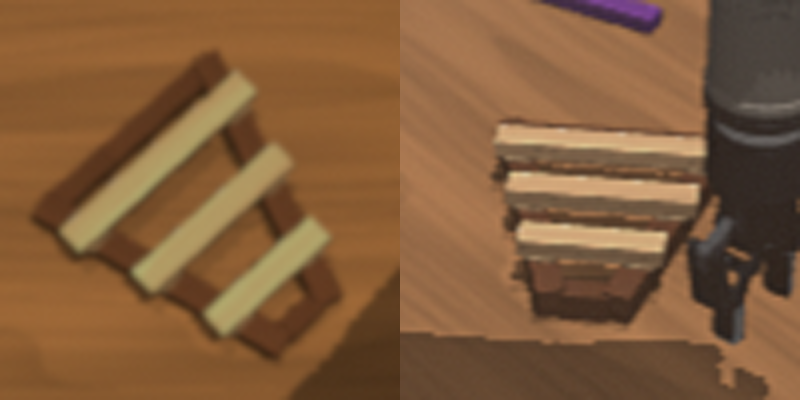

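All three slats lie square and centred; the short one's ends in the top crop are near (320,227) and (213,328). I'll check it numerically and go to the bar.

```bash
python3 - <<'E'
from geo import *
h=np.deg2rad(-136.95); fx=np.array([np.cos(h),np.sin(h)]);fy=np.array([-fx[1],fx[0]])
for n,l,a in(("top",[(314,216),(331,237),(203,318),(221,340)],(230,145,4)),("side",[(120,221),(268,232),(265,254),(119,242)],(245,150,4))):
    Y=np.array([onz(n,p,.048) for p in T(l,*a)]).mean(0); d=Y[:2]-[.5445,-.0054]; print(n,Y,d@fx,d@fy)
E
python3 -m jog '[0,0,-0.001,-0.22,-0.096,0.1,0.65,0,0,-0.001,-0.22,-0.096,0.25,0.65,0,0,-0.001,-0.22,-0.096,0.25,0.65,0,0,-0.001,-0.22,-0.096,0.25,0.65,0,0,-0.001,-0.22,-0.096,0.25,0.65]'; python3 plan.py 0.4453 -0.3322 0.05 13.2; python3 snap.py p10 340 180 290 220 100
```

```text
top [ 0.49641777 -0.04897897  0.048     ] 0.06488507776572566 -0.0009769801410839014
side [ 0.49616728 -0.05116154  0.048     ] 0.0665580259071571 0.0004469483303313855
clock: 20.95
tcp_pos: [0.4481, -0.3277, 0.0909]
orientation: [1.943, 2.468, 0.0]
contact_force: [-0.5, 0.6, 0.0]
grip_width: 0.0552
tcp [ 0.4481 -0.3277  0.0909] jaw 13.6 tilt 0.02 F [-0.5  0.6  0. ] w 0.0552 t 20.95
turn [0.0001 0.     0.0021] shift [-0.0186 -0.0187  0.2043] q [ 0.22  0.48  0.39  1.98 -0.27  0.72  1.01]
```

View pics/p10.png

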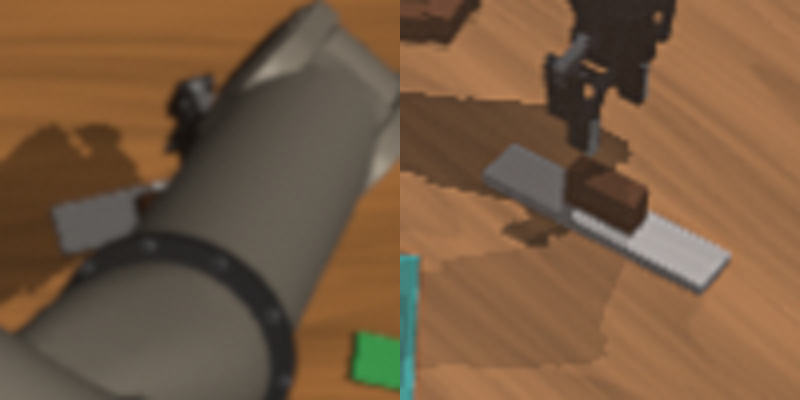

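```bash
python3 -m jog '[0,0,0.002,-0.019,-0.019,0.1,0.65,0,0,0.002,-0.019,-0.019,0.15,0.65,0,0,0.002,-0.019,-0.019,0.15,0.65,0,0,0.002,-0.019,-0.019,0.15,0.65,0,0,0.002,-0.019,-0.019,0.15,0.65]' 80; python3 plan.py 0.4453 -0.3322 0.018 13.2; python3 snap.py p11 340 180 320 230 60
```

```text
clock: 21.55
tcp_pos: [0.4457, -0.333, 0.0617]
orientation: [1.95, 2.46, 0.001]
contact_force: [0.4, 0.1, -1.0]
grip_width: 0.0553
tcp [ 0.4457 -0.333   0.0617] jaw 13.2 tilt 0.12 F [ 0.4  0.1 -1. ] w 0.0553 t 21.55
turn [ 0.0005  0.0004 -0.0001] shift [ 0.0048 -0.0012  0.2186] q [ 0.24  0.53  0.37  2.   -0.3   0.67  1.03]
```

View pics/p11.png

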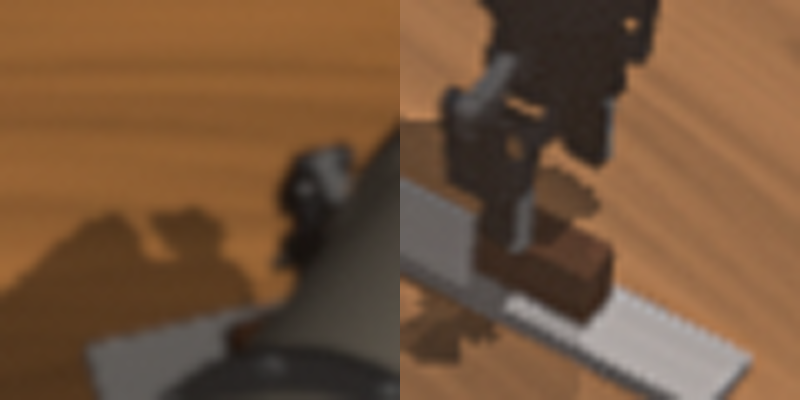

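```bash
python3 -m jog '[0,0,0,0.005,0,0.07,0.65,0,0,0,0.005,0,0.14,0.65,0,0,0,0.005,0,0.2,0.65,0,0,0,0.005,0,0.218,0.65,0,0,0,0.005,0,0.218,0.65,0,0,0,0.005,0,0.218,0.65]'; python3 plan.py 0.4453 -0.3322 0.017 13.2
```

```text
clock: 22.25
tcp_pos: [0.4455, -0.3323, 0.018]
orientation: [1.951, 2.46, 0.0]
contact_force: [0.5, -0.2, 0.2]
grip_width: 0.0554
tcp [ 0.4455 -0.3323  0.018 ] jaw 13.2 tilt 0.12 F [ 0.5 -0.2  0.2] w 0.0554 t 22.25
turn [ 0.0005  0.0005 -0.0001] shift [ 0.0009 -0.0007  0.0051] q [ 0.28  0.6   0.33  2.01 -0.34  0.58  1.06]
```

```bash
python3 -m jog '[0,0,0,0,0,0.005,0.1,0,0,0,0,0,0.005,0.1,0,0,0,0,0,0.005,0.1,0,0,0,0,0,0.005,0.1,0,0,0,0,0,0.005,0.1,0,0,0,0,0,0.005,0.1,0,0,0,0,0,0.005,0.1]' 100; python3 plan.py 0.4453 -0.3322 0.017 13.2
```

```text
clock: 22.95
tcp_pos: [0.4459, -0.3325, 0.0176]
orientation: [1.95, 2.459, 0.001]
contact_force: [-0.2, 1.3, 5.7]
grip_width: 0.0225
tcp [ 0.4459 -0.3325  0.0176] jaw 13.2 tilt 0.17 F [-0.2  1.3  5.7] w 0.0225 t 22.95
turn [ 0.0007  0.0006 -0.0001] shift [ 0.0022 -0.0024  0.003 ] q [ 0.28  0.6   0.33  2.01 -0.34  0.58  1.07]
```

Grip held. Lifting slowly and checking.

```bash
python3 -m jog '[0,0,0,0,0,-0.1,0.1,0,0,0,0,0,-0.2,0.1,0,0,0,0,0,-0.35,0.1,0,0,0,0,0,-0.5,0.1,0,0,0,0,0,-0.65,0.1,0,0,0,0,0,-0.65,0.1,0,0,0,0,0,-0.65,0.1]'; python3 plan.py 0.5445 -0.0054 0.15 -46.95; python3 snap.py p12 340 160 290 200 100
```

```text
clock: 23.65
tcp_pos: [0.4449, -0.3316, 0.1465]
orientation: [1.95, 2.461, 0.001]
contact_force: [0.1, -0.4, -7.3]
grip_width: 0.0224
tcp [ 0.4449 -0.3316  0.1465] jaw 13.2 tilt 0.1 F [ 0.1 -0.4 -7.3] w 0.0224 t 23.65
turn [ 0.0006 -0.      0.3342] shift [ 1.4741  0.8571 -0.0173] q [ 0.18  0.4   0.43  1.95 -0.23  0.83  0.97]
```

View pics/p12.png

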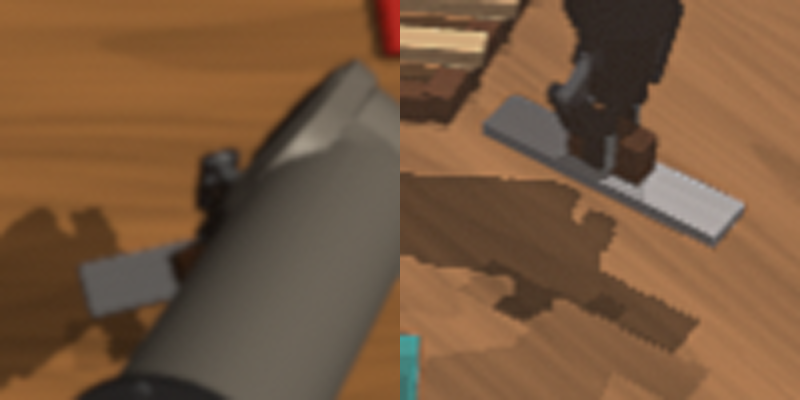

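```bash
python3 - <<'E'
from geo import *
o=r.get_obs();t=o["tcp_pos"];print(t)
Y=np.array([onz("side",p,t[2]-.0176+.012) for p in T([(115,95),(345,205),(317,245),(85,130)],290,200,4)])
print(Y.mean(0)-t, np.linalg.norm(Y[1]-Y[0]),np.linalg.norm(Y[3]-Y[0]),np.rad2deg(np.arctan2(*(Y[1]-Y[0]+Y[2]-Y[3])[1::-1])))
y=[onz("top",p,t[2]-.0176+.012) for p in T([(80,265),(95,318)],340,160,4)]
m=(y[0]+y[1])/2; print("left end",m, np.linalg.norm(y[0]-y[1]), "centre", m+.095*np.array([np.cos(np.deg2rad(-76.8)),np.sin(np.deg2rad(-76.8)),0])-t)
E
```

```text
[ 0.44410791 -0.33112323  0.14534919]
[-0.00353155 -0.00373103 -0.0056    ] 0.1889514747511093 0.04318833424539337 -77.04425694309123
left end [ 0.42333687 -0.2398362   0.13974919] 0.041160912215920685 centre [ 0.00092229 -0.00120296 -0.0056    ]
```

```bash
python3 plan.py 0.546 -0.004 0.15 -46.95; python3 -m jog '[0,0,0.08,0.2,0.12,0,0.1,0,0,0.16,0.4,0.24,0,0.1,0,0,0.24,0.6,0.36,0,0.1,0,0,0.334,0.75,0.44,0,0.1,0,0,0.334,0.75,0.44,0,0.1,0,0,0.334,0.75,0.44,0,0.1,0,0,0.334,0.75,0.44,0,0.1,0,0,0.334,0.75,0.44,0,0.1,0,0,0.334,0.75,0.44,0,0.1]';python3 plan.py 0.546 -0.004 0.13 -46.95
```

```text
tcp [ 0.4441 -0.3311  0.1453] jaw 13.2 tilt 0.07 F [-0.1 -0.3 -7.2] w 0.0222 t 23.75
turn [-4.000e-04 -1.000e-04  3.341e-01] shift [ 1.4762  0.8693 -0.0226] q [ 0.19  0.4   0.43  1.95 -0.23  0.83  0.97]
clock: 24.65
tcp_pos: [0.4947, -0.1647, 0.1442]
orientation: [-2.919, -1.158, 0.005]
contact_force: [-0.5, -0.9, -7.3]
grip_width: 0.0223
tcp [ 0.4947 -0.1647  0.1442] jaw -46.7 tilt 0.2 F [-0.5 -0.9 -7.3] w 0.0223 t 24.65
turn [-0.0009  0.0007  0.0013] shift [ 0.7379 -0.4089  0.0705] q [-0.33  0.4   0.66  2.03 -0.33  0.82 -0.29]
```

```bash
python3 -m jog '[0,0,0.001,0.2,-0.1,0,0.1,0,0,0.001,0.4,-0.2,0,0.1,0,0,0.001,0.6,-0.33,0,0.1,0,0,0.001,0.737,-0.409,0,0.1,0,0,0.001,0.737,-0.409,0,0.1,0,0,0.001,0.737,-0.409,0.1,0.1,0,0,0.001,0.737,-0.409,0.2,0.1,0,0,0.001,0.737,-0.409,0.24,0.1,0,0,0.001,0.737,-0.409,0.24,0.1,0,0,0.001,0.737,-0.409,0.24,0.1]';python3 snap.py p13 230 145 245 140 100; python3 plan.py 0.546 -0.004 0.07 -46.95
```

```text
clock: 25.65
tcp_pos: [0.5461, -0.0045, 0.0965]
orientation: [-2.92, -1.154, 0.004]
contact_force: [-0.3, 0.4, -6.9]
grip_width: 0.0226
tcp [ 0.5466 -0.0043  0.097 ] jaw -46.9 tilt 0.11 F [-0.2  0.3 -7. ] w 0.0222 t 25.75
turn [-0.0006  0.0003  0.0003] shift [-0.0009 -0.0028  0.1349] q [-0.56  0.5   0.59  2.01 -0.4   0.75 -0.55]
```

View pics/p13.png

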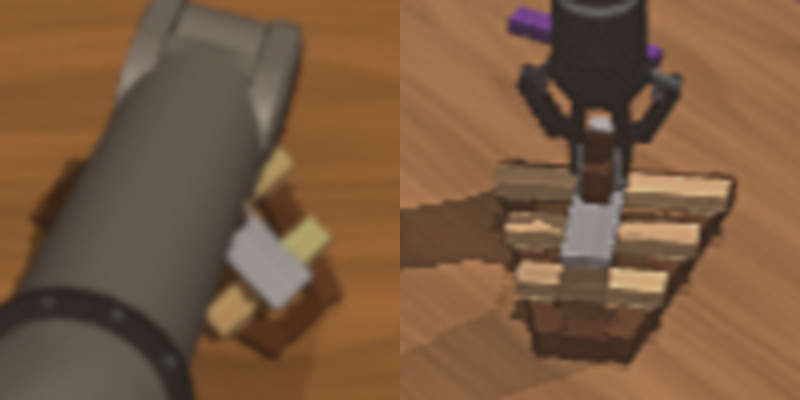

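```bash
python3 - <<'E'
from geo import *
h=np.deg2rad(-136.95); fx=np.array([np.cos(h),np.sin(h)]);fy=np.array([-fx[1],fx[0]])
for n,l,a in(("top",[(312,268),(276,309)],(230,145,4)),("side",[(162,259),(211,263)],(245,140,4))):
    Y=np.array([onz(n,p,.0914) for p in T(l,*a)]); d=Y.mean(0)[:2]-[.5445,-.0054]; print(n,d@fx-.095,d@fy,np.linalg.norm(Y[0]-Y[1]))
E
```

```text
top -0.004876805822520466 0.0016432285809087623 0.04331229421107919
side 0.004965482414990577 0.00044429038702415525 0.038622392815981225
```

```bash
python3 -m jog '[0,0,0,-0.001,-0.003,0.05,0.1,0,0,0,-0.001,-0.003,0.1,0.1,0,0,0,-0.001,-0.003,0.13,0.1,0,0,0,-0.001,-0.003,0.14,0.1,0,0,0,-0.001,-0.003,0.145,0.1,0,0,0,-0.001,-0.003,0.145,0.1,0,0,0,-0.001,-0.003,0.145,0.1]';python3 plan.py 0.546 -0.004 0.0655 -46.95
```

```text
clock: 26.45
tcp_pos: [0.5462, -0.0041, 0.0682]
orientation: [-2.921, -1.154, 0.002]
contact_force: [-0.4, -0.1, -6.4]
grip_width: 0.0225
tcp [ 0.5462 -0.0041  0.0682] jaw -46.9 tilt 0.09 F [-0.4 -0.1 -6.4] w 0.0225 t 26.45
turn [-0.0005  0.0002  0.0003] shift [-0.0005 -0.0009  0.0136] q [-0.53  0.54  0.55  2.02 -0.44  0.69 -0.52]
```

```bash
python3 -m jog '[0,0,0,0,0,0.005,0.1,0,0,0,0,0,0.01,0.1,0,0,0,0,0,0.014,0.1,0,0,0,0,0,0.016,0.1,0,0,0,0,0,0.016,0.1]';python3 plan.py 0.546 -0.004 0.0655 -46.95
```

```text
clock: 26.95
tcp_pos: [0.5463, -0.004, 0.0656]
orientation: [-2.92, -1.153, 0.001]
contact_force: [-3.5, 1.2, 3.8]
grip_width: 0.0226
tcp [ 0.5463 -0.004   0.0656] jaw -46.9 tilt 0.1 F [-3.5  1.2  3.8] w 0.0226 t 26.95
turn [-0.0006  0.      0.0003] shift [-0.0011 -0.001   0.0003] q [-0.53  0.55  0.55  2.02 -0.44  0.69 -0.51]
```

The bar is seated: force went from -6.4 to +3.8 N at the expected height. Releasing.

```bash
python3 -m jog '[0,0,0,0,0,0,0.5,0,0,0,0,0,0,0.5,0,0,0,0,0,0,0.5,0,0,0,0,0,0,0.5,0,0,0,0,0,-0.1,0.5,0,0,0,0,0,-0.25,0.5,0,0,0,0,0,-0.45,0.5,0,0,0,0,0,-0.65,0.5,0,0,0,0,0,-0.65,0.5]';python3 plan.py 0.5 0.3 0.2 -20
```

```text
clock: 27.85
tcp_pos: [0.5499, -0.0046, 0.2006]
orientation: [2.922, 1.153, 0.014]
contact_force: [0.6, -1.5, -1.1]
grip_width: 0.043
tcp [ 0.5499 -0.0046  0.2006] jaw -46.9 tilt 0.5 F [ 0.6 -1.5 -1.1] w 0.043 t 27.85
turn [ 0.0017 -0.0022 -0.1496] shift [ 0.8576 -1.2833  0.0055] q [-0.65  0.35  0.69  1.93 -0.28  0.94 -0.65]
```

```bash
python3 -m jog '[0,0,0,0.6,-0.9,-0.1,0.5,0,0,0,0.6,-0.9,-0.1,0.5,0,0,0,0.6,-0.9,-0.1,0.5,0,0,0,0.6,-0.9,-0.1,0.5,0,0,0,0.6,-0.9,-0.1,0.5,0,0,0,0.6,-0.9,-0.1,0.5]';python3 snap.py p14 230 145 245 140 100
```

```text
clock: 28.45
tcp_pos: [0.5137, 0.2126, 0.2205]
orientation: [-2.918, -1.162, -0.014]
contact_force: [0.2, -0.6, -0.2]
grip_width: 0.0428
```

View pics/p14.png

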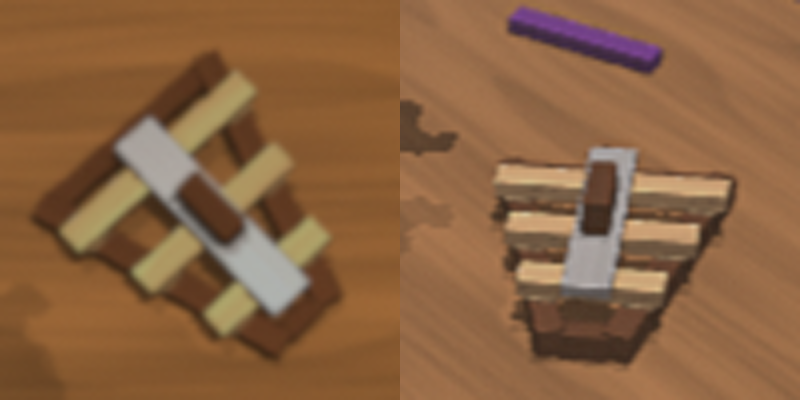

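The bar lies along the frame over all three slats, grip up. Its plate corners in the top crop are about (150,115), (312,282), (276,318) and (113,148). Numeric check:

```bash
python3 - <<'E'
from geo import *
h=np.deg2rad(-136.95); fx=np.array([np.cos(h),np.sin(h)]);fy=np.array([-fx[1],fx[0]])
for n,l,a in(("top",[(150,115),(312,282),(276,318),(113,148)],(230,145,4)),("side",[(190,147),(238,150),(212,292),(162,290)],(245,140,4))):
    Y=np.array([onz(n,p,.06) for p in T(l,*a)]); d=Y.mean(0)[:2]-[.5445,-.0054]
    e=(Y[1]+Y[2]-Y[0]-Y[3]) if n=="top" else (Y[2]+Y[3]-Y[0]-Y[1])
    print(n,d@fx,d@fy,np.rad2deg(np.arctan2(e[1],e[0])),np.linalg.norm(e)/2)
a,b=[T([(210,210)],230,145,4)[0],T([(199,162+36)],245,140,4)[0]]
t=[(150,115),(312,282),(276,318),(113,148)];s=[(190,147),(162,290),(212,292),(238,150)]
for S in([(190,147),(162,290),(212,292),(238,150)],[(238,150),(212,292),(162,290),(190,147)]):
    print([ (tri(p,q)[0][2].round(4),round(tri(p,q)[1],4)) for p,q in zip(T(t,230,145,4),T(S,245,140,4))])
import cv2
for n in("top","side"):
    cv2.imwrite(f"pics/end_{n}.png",cv2.cvtColor(r.grab_frame(n),cv2.COLOR_RGB2BGR))
cv2.imwrite("pics/end.png",cv2.resize(cv2.hconcat([cv2.imread("pics/end_top.png"),cv2.imread("pics/end_side.png")]),(800,300)))
o=r.get_obs(); print(o["contact_force"],abs(o["qvel"]).max())
E
```

```text
top -0.0018407097497630926 -0.00020201961522037435 -136.7683390233202 0.1916463532218685
side 0.001995943126133015 -0.0008854608371302591 -136.2714765611208 0.19351915012425722
[(np.float64(0.0741), np.float64(0.0407)), (np.float64(0.0691), np.float64(0.0396)), (np.float64(0.0454), np.float64(0.038)), (np.float64(0.0449), np.float64(0.0372))]
[(np.float64(0.0584), np.float64(0.0018)), (np.float64(0.0567), np.float64(0.0019)), (np.float64(0.0556), np.float64(0.0005)), (np.float64(0.0583), np.float64(0.0026))]
[-0.57068112 -0.22263508  0.47364893] 0.005178287131557905
```

View pics/end.png

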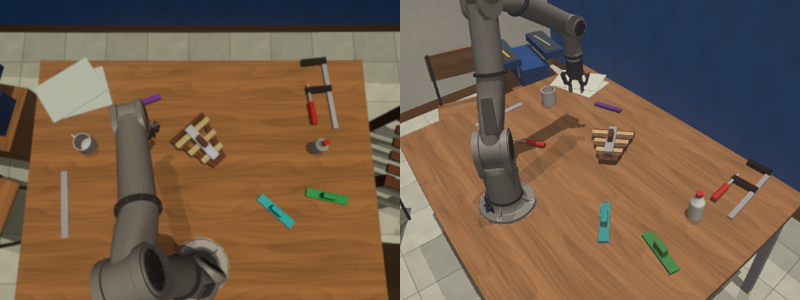

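The bar is centred within 2 mm and 1°, and its top triangulates to about 57 mm against a nominal 60, with the cameras good to about 2 mm. The glue, mug, screwdriver and look-alikes are where they started, and the arm is clear.

```bash
python3 -c "
from bench import r
print(r.hand_in())"
```

```text
the job is handed in; nothing more can be done
None
```

All three slats and the pressing bar are in place, and I handed the job in at about 28.5 s on the robot's clock. `hand_in()` reports no verdict, so these results rest on my own camera checks.

- **Slats:** I placed them long, middle, short. After release they measured at frame x of about −65, +1 and +66 mm (targets −65, 0 and +65), each within about 1 mm of centre from side to side. They looked square and flat on their patches.
- **Bar:** I lowered it until it touched the slats (the vertical force went from −6.4 to +3.8 N) and only then opened the gripper. It ended within 2 mm of the frame's middle and 1° of its axis, grip up.
- **Bystanders:** In the last pictures the glue bottle, mug, screwdriver and look-alikes stood where they started. The arm was clear and touching nothing.

**Disagreements and misses:**
- The two cameras differed by 2–4 mm throughout, and by up to 10 mm when I checked one end of the hovering bar, so I averaged them.
- The bar's top came out at about 57 mm by triangulation, where 60 is nominal. The height at which it met the slats agreed with 60.
- The first grasp, on the long slat, landed 4–5 mm off its centre; I corrected for that when placing it.

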